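# Unlock the tincture locker and hold its gate ajar

## Robot

A 6-joint arm with a two-finger parallel gripper is mounted at the origin on the work surface. World frame = base frame: x ahead of the robot, y to its left, z up, the work surface at z = 0. Lengths are in m, angles in rad, forces in N, time in s.
With the tool pointing down it reaches from about 0.375 to 0.9 m from the base axis. Payload 3.1 kg.
Tool frame: the origin (TCP) lies midway between the tips of the shut fingers; the grasp point (between the pads) lies pinch_z behind it (pinch_z is the distance from the TCP to the grasp point, in m); y points along the fingers, z is the direction in which the jaws open and shut, and the axes are right-handed (so a half turn about y gives the same grasp; the last joint's range is limited). The gripper opens to 87 mm and grips with 3 to 60 N. Pads are 19 mm wide; open, the fingers measure 117 mm over their backs; the gripper's body (75 mm by 190 mm) begins 51 mm behind the grasp point.
Start: joints at [1.073, 0.527, 1.433, -0, 1.181, -0.178], TCP at [0.196, 0.593, 0.223] pointing down, gripper open.
Joint ranges: [-3.08, 3.08], [-0.75, 2.2], [0.22, 2.44], [-1.43, 4.57], [0, 2.65], [-2.85, 2.85]. Speed limits (rad/s): [2.79, 2.79, 3.14, 3.14, 3.14, 3.14].

## Interface

Orientations are given as a unit quaternion [x, y, z, w].
In Python, from rig import get_obs, camera, hand_in, pinch_z gives the robot as it stands. The module is installed in compiled form; this text tells all that it offers.
- The arm moves only by the tool arm_command, never from a script. Its argument "plan" is a list of rows, each a list of 2 entries, a list of its own where there are three numbers: the shift along the world's x, y, z in units of 25 mm (1.0 is 25 mm), then the turn about the world's z in units of 5 degrees (1.0 is 5 degrees). A call has 1 to 5 rows; each row is the pose to reach, as a shift and turn from the pose commanded when the call began; what a row does not reach only later rows make up. A row lasts 1/10 s, in which the tool goes at most 50 mm and 8.59 degrees, less where a joint would pass 70% of its speed; a pose out of reach is approached as far as the arm can. A call with a gripper value outside its range is refused whole. "fingers" is the opening, from -1 (shut) to 1 (fully open), set as the call begins (left out, the last holds). The fingers move at their own pace and stop on an object; "force" is the grip in N (left out, the last holds). Time passes only in rows, so rows that repeat a pose let the fingers close. It gives the time, the measured TCP pose, the force and the opening at its end, in the units of the state.
- get_obs(): the state, without advancing time (a new reading comes with each control period).
- camera(name): name is "scene" or "side" or "wrist"; returns a dict with "pixels" (480x640x3 uint8, red, green, blue), "camera_matrix" (3x3 intrinsics, pixels), "R" (3x3) and "t" (3): a world point X has camera coordinates R X + t. Camera axes: x right, y down, z forward; pixel columns grow to the right and rows downward; lengths in m; the calibration is good to about 2 mm. A picture is of the moment at which its call begins. There is no depth.
- hand_in(): hands the job in, once; it reports no verdict.
The state is a dict: "time": time; "q": joint angles; "joint_velocities": joint speeds; "joint_torque": joint torques, N m; "position": TCP position; "tool_rot": TCP orientation; "ft_force": force on the tool from outside, world axes, zero at the start; "moment": the same for the moment, N m; "grip_width": finger opening in m.
Only numpy, scipy, OpenCV 4.12 (cv2) and the standard library are available. Lean on these libraries where they do the work, as an engineer would, in place of code of your own. Each camera call takes 0.05 s, during which the arm holds its last target.

## Task

Open the bottle locker: turn the bayonet plug over the latch anticlockwise out of its claws and lift it up until it stays up, then lift the sagging bolt by its knob over the bent keeper while drawing it back towards the hinge. Still holding the bolt's knob, swing the gate about 25 degrees ajar against its spring and finish there, standing still, with the knob in the gripper and the gate held ajar (do not let go). Leave the bottles and things standing around the locker where they are.

Things in the scene. Friction and masses are not known exactly. Their poses are not given: they have to be found in the camera images.
- locker: Open-topped pine bottle locker, fixed, gate towards the robot, amber bottles inside (below 155 mm). Origin on the table, mid-front in the gate's plane; +x into the locker, +y along the shut gate from latch post to hinge post, z up; yaw varies 0.3 rad. Front 380 mm long; gate and posts 150 mm tall. In this frame, mm: hinge axis (0,150), plug axis (0,-170), bolt knob at home (0,-60)
- plug: Captive bayonet plug on the bridge over the latch post: upright fin 40 long, 12 thick, 34 mm tall on a 74 x 12 mm cross-bar, ends under two fixed claws (31-46 mm from axis, tops 220 mm above table). Origin on its axis, 231 mm above table when down (fin 212-246, bridge top 203). x axis along the fin; at plug_turn 0 it is the locker's x. Pinch across thickness. Its foot keeps the bolt down
- plug_turn (a joint): Turn of the plug in rad, growing anticlockwise seen from above, 0 to 1.35 (end stop). Starts between 0 and 0.25. The claws hold the plug down until it is turned past about 0.75; turns easily (0.03 N m)
- plug_rise (a joint): Height of the plug above its seat in m: 0 down, 0.027 fully lifted (upper stop). About 4 N to lift, and it stays where it is left
- bolt: Barrel bolt along the gate's top in tall loose staples (tops 188 mm above table). Origin: centre of its upright round knob, 22 mm across, 32 tall, 241 mm above table when sagged, on a 10 mm stem. +y axis: the way it is drawn, to the hinge; turns with the gate. A block under its nose catches behind the keeper's bent-up lip: keep it lifted over 9 mm (12-16 good) while drawing. Drops if let go
- bolt_draw (a joint): How far the bolt is drawn, m: 0 home, 0.045 stop. Unlifted, it catches on the lip at about 0.009; the nose is past the lip and out of the keeper's walls, so that the bolt may sink and the gate swing, from about 0.026 (0.036 to 0.044 is good). Friction about 1 N; starts 0 to 0.004
- bolt_rise (a joint): How far the bolt is lifted, in m: 0 sagged down, 0.018 upper stop
- gate (a joint): Opening of the gate in rad, 0 shut; grows as its free edge swings towards the robot (clockwise seen from above), up to 1.3. A spring shuts it: about 0.5 N m at 0.44 rad, some 3 N at the knob
- gate_hinge (a point): Point on the gate's upright hinge axis, at the height of the gate's top (150 mm above the table); the drawn bolt's knob lies 165 mm from it
- gate_edge (a point): Top of the gate's free edge, 290 mm from the hinge axis
- tall_bottle: stoppered amber bottle, 60 mm across, 150 mm tall, standing in front of the gate near its hinge side, outside the first 40 degrees of the gate's swing. Origin at the centre of its underside. To be left alone
- squat_bottle: stoppered amber bottle, 68 mm across, 110 mm tall, beside the latch post. Origin at the centre of its underside. To be left alone
- clear_bottle: corked clear bottle, 56 mm across, 130 mm tall, beside the hinge post. Origin at the centre of its underside. To be left alone
- beaker: white cup, 72 mm across, 90 mm tall. Origin at the centre of its underside. To be left alone
- stopper: black bottle stopper, 40 mm across, 34 mm tall. Origin at the centre of its underside. To be left alone
- brush: bottle brush lying flat, 200 mm long. Origin at the middle of its length, underside. To be left alone
- jar: white jar with a wooden lid, 76 mm across, 78 mm tall. Origin at the centre of its underside. To be left alone

How it is judged:
On the way, in this order (a step that is already met when the one before it is completed fails the run):
1. the plug is turned out of its claws and lifted clear while the bolt is still home (value of joint plug_rise above 0.016 m and value of joint plug_turn above 0.5 rad and value of joint bolt_draw below 0.012 m), for 0.2 s.
2. the bolt is drawn over the bent lip and out of the keeper, gripped by the robot (value of joint bolt_draw above 0.03 m and contact force between the fingers and bolt above 0.5 N), for 0.1 s.
At the end, for the whole second after the job is handed in: The robot still grips the bolt (contact force over 1 N) and holds the gate still (under 0.06 rad/s), 0.26 to 0.65 rad (15 to 37 degrees) open; the bolt is still drawn (over 20 mm) and the plug still up (over 16 mm) (value of joint gate between 0.26 and 0.65 rad and velocity of joint gate between -0.06 and 0.06 rad/s and value of joint bolt_draw above 0.02 m and value of joint plug_rise above 0.016 m and contact force between the fingers and bolt above 1 N); the arm keeps its last pose, push and grip.
It fails at once if a bottle or other thing standing or lying around is shifted more than 30 mm or knocked over (distance of any of tall_bottle, squat_bottle, clear_bottle, beaker, stopper, brush, jar from where it was at the start of the episode above 0.03 m or angle between any of tall_bottle, squat_bottle, clear_bottle, beaker, stopper, jar's own z axis and vertical above 0.6 rad).
It also fails if it takes over 51 s, if anything falls off the work surface, if the arm or the gripper's body presses on something with over 40 N, if the wrist force passes 120 N, or if a joint passes its speed limit or range.

## Working session

There is one attempt and no reset: what is moved stays moved. The work goes in short steps, Python scripts to look and compute and a tool call to move; the robot and the scene stay as the last step left them, time stands still between calls to the robot, and variables do not carry over. Pictures are saved under pics/ and viewed, and the job is handed in when it is done.

Besides the shell and the picture viewer there is one more tool, called after "Call:" as name(argument=value, ...), one argument or row to a line, values as JSON. arm_command: Moves the arm, as the interface text tells. Its arguments: {"type":"object","properties":{"plan":{"type":"array"},"fingers":{"type":"number"},"force":{"type":"number"}},"required":["plan"]}

```bash
mkdir -p pics; python3 - <<'E'
from rig import *
import cv2
print(pinch_z if not callable(pinch_z) else pinch_z())
o=get_obs(); print({k:(v if isinstance(v,float) else [round(float(x),4) for x in __import__('numpy').ravel(v)]) for k,v in o.items()})
for n in ("scene","side","wrist"):
    c=camera(n); cv2.imwrite(f"pics/a_{n}.png",c["pixels"][:,:,::-1]); print(n,c["camera_matrix"].round(1).tolist(),c["R"].round(3).tolist(),c["t"].round(3).tolist())
E
```

```text
0.0187
{'time': 0.0, 'q': [1.0725, 0.5284, 1.4339, -0.0, 1.1814, -0.1785], 'joint_velocities': [0.0006, 0.0007, -0.0014, 0.0009, -0.0005, 0.0], 'joint_torque': [-0.0006, -44.0046, -17.6592, 0.0633, 0.058, -0.0001], 'position': [0.1961, 0.5927, 0.2216], 'tool_rot': [0.6988, -0.1128, 0.1123, -0.6974], 'ft_force': [0.2113, 0.1935, -0.1102], 'moment': [0.0189, 0.0055, -0.0699], 'grip_width': 0.08708805532745137}
scene [[532.8, 0.0, 315.9], [0.0, 532.8, 245.7], [0.0, 0.0, 1.0]] [[-0.746, 0.666, 0.01], [0.567, 0.643, -0.515], [-0.349, -0.379, -0.857]] [0.387, -0.196, 1.497]
side [[575.7, 0.0, 303.0], [0.0, 575.7, 240.3], [0.0, 0.0, 1.0]] [[0.894, -0.449, 0.005], [-0.265, -0.537, -0.801], [0.362, 0.714, -0.599]] [-0.451, 0.264, 1.563]
wrist [[344.6, 0.0, 322.6], [0.0, 344.6, 240.4], [0.0, 0.0, 1.0]] [[0.315, 0.949, -0.003], [0.919, -0.304, 0.252], [0.238, -0.082, -0.968]] [-0.623, -0.031, 0.39]
```

View pics/a_scene.png

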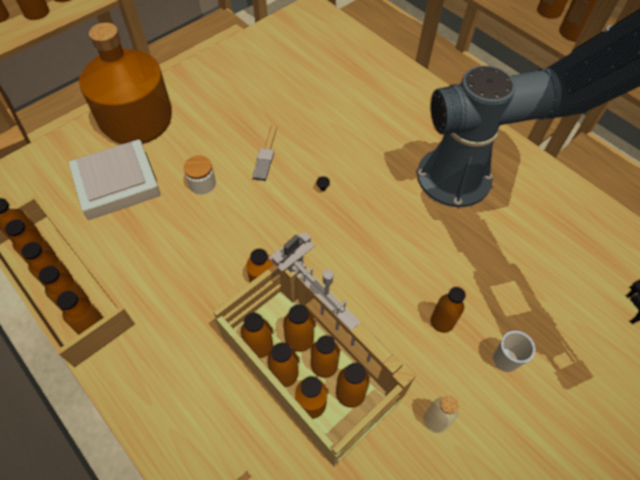

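View pics/a_side.png

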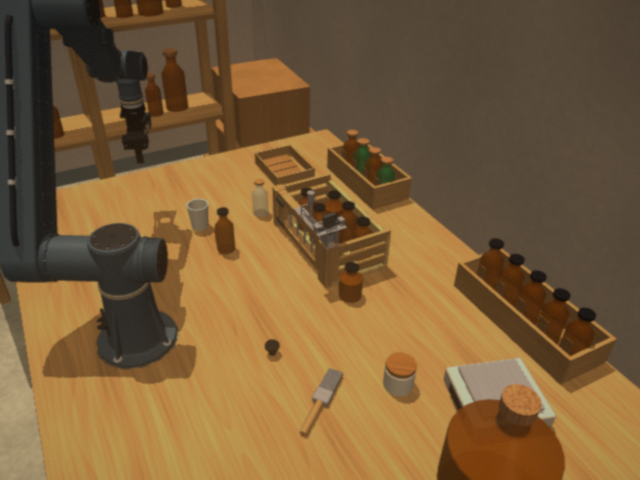

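View pics/a_wrist.png

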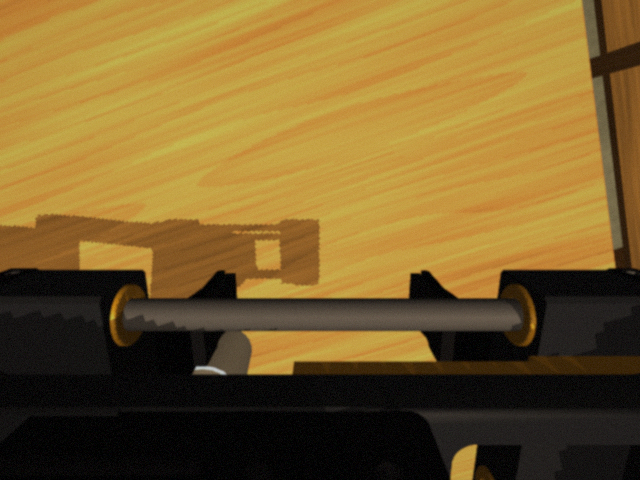

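The scene view shows the locker with its latch bridge near (292,250), the knob near (327,282) and the hinge post near (405,380). The side view shows the knob near (311,200) and the plug near (330,220). I'll zoom in on both.

```bash
python3 - <<'E'
import cv2
a=cv2.imread("pics/a_scene.png")[220:400,205:425]; cv2.imwrite("pics/b1.png",cv2.resize(a,None,fx=3.6,fy=3.3,interpolation=cv2.INTER_CUBIC)[:, :800])
a=cv2.imread("pics/a_side.png")[170:310,260:400]; cv2.imwrite("pics/b2.png",cv2.resize(a,None,fx=4,fy=4,interpolation=cv2.INTER_CUBIC))
E
```

```text
(no output)
```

View pics/b1.png

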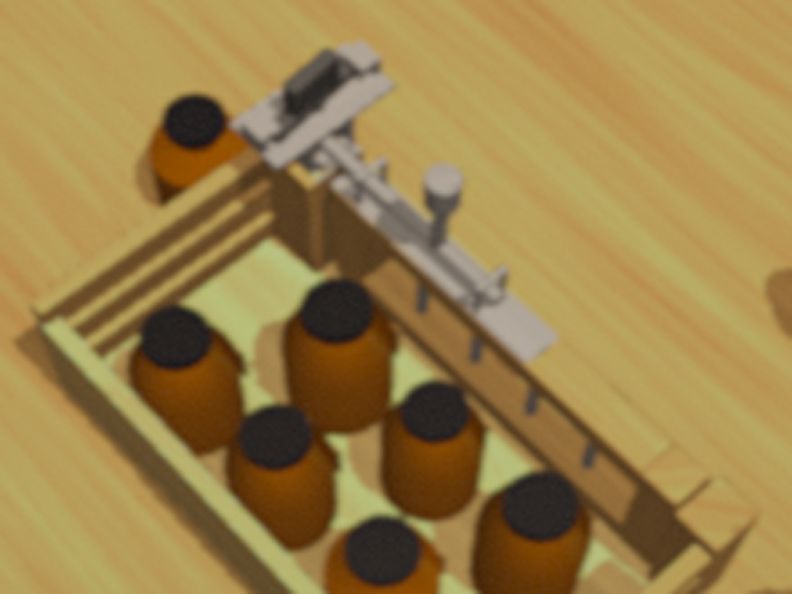

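View pics/b2.png

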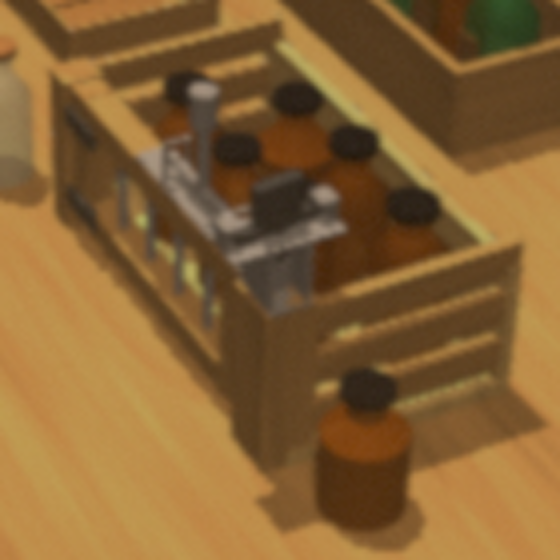

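Close-ups: the knob top sits at about (443,181) in b1, the dark fin around (312,80) in b1, and the fin at about (280,200) in b2. The fin points roughly along the locker's x. Next step is to triangulate these points.

```bash
cat > h.py <<'E'
import numpy as np, cv2
from rig import *
def ray(c,uv):
    K,R,t=c["camera_matrix"],c["R"],c["t"]
    d=R.T@np.linalg.solve(K,np.array([uv[0],uv[1],1.])); o=-R.T@t
    return o,d/np.linalg.norm(d)
def onz(c,uv,z):
    o,d=ray(c,uv); return o+d*(z-o[2])/d[2]
def tri(c1,u1,c2,u2):
    o1,d1=ray(c1,u1);o2,d2=ray(c2,u2)
    A=np.stack([d1,-d2],1); s=np.linalg.lstsq(A,o2-o1,rcond=None)[0]
    p,q=o1+d1*s[0],o2+d2*s[1]; return (p+q)/2,np.linalg.norm(p-q)
def proj(c,X):
    p=c["camera_matrix"]@(c["R"]@np.asarray(X)+c["t"]); return p[:2]/p[2]
E
python3 - <<'E'
from h import *
S=camera("scene");D=camera("side")
f1=lambda x,y:(x/3.6+205,y/3.3+220); f2=lambda x,y:(x/4+260,y/4+170)
k1,k2=f1(443,181),f2(204,91)
print("knob",tri(S,k1,D,k2),onz(S,k1,.257),onz(D,k2,.257))
# dark fin mask
def dark(c,box):
    x0,y0,x1,y1=box; g=cv2.cvtColor(c["pixels"],cv2.COLOR_RGB2HSV)[y0:y1,x0:x1]
    m=((g[...,2]<85)&(g[...,1]<110)).astype(np.uint8)
    n,l,st,ce=cv2.connectedComponentsWithStats(m)
    for i in range(1,n):
        if st[i,4]>20: print(st[i],ce[i]+[x0,y0])
    return m
print('scene');m=dark(S,(275,228,312,265));print('side');n=dark(D,(315,205,350,230))
for q in m: print(''.join('.#'[v] for v in q))
for q in n: print(''.join('.#'[v] for v in q))
E
```

```text
knob (array([0.57332901, 0.09091981, 0.2530946 ]), np.float64(0.003788360626757682)) [0.5731297  0.09328453 0.257     ] [0.57184415 0.08408054 0.257     ]
scene
[  9  10  20  21 162] [291.92592593 247.31481481]
side
[  0   8  29  17 215] [329.91162791 221.35813953]
.....................................
.....................................
.....................................
.....................................
.....................................
.....................................
.....................................
.....................................
.....................................
.....................................
......................###............
.....................####............
....................#####............
...................######..##........
..................#######..##........
.................##########..........
................##########...........
...............##########............
..............##########.............
..........#############..............
.........#############...............
.........############...............
[... 771 characters left out ...]
................
...................................
...................................
................####...............
.............########..............
..........###########..............
.........###########.###...........
.........##############............
.........#############.............
.........########.#####............
.........#########.#####...........
.........####.###########..........
........##.###.#.############......
........#####################......
........#####.##########...........
........###.###.#####..............
........###########................
.......##########..................
....############...................
###########........................
```

```bash
python3 - <<'E'
from h import *
S=camera("scene");D=camera("side")
print("fin",tri(S,(291.5,246),D,(330.3,219)),onz(S,(291.5,246),.232),onz(D,(330.3,219),.232))
print("fin top ends scene",onz(S,(285.5,246),.246),onz(S,(298,237),.246))
print("fin top ends side",onz(D,(324.5,217),.246),onz(D,(335.5,213.5),.246))
f1=lambda x,y:(x/3.6+205,y/3.3+220)
for n,p,z in (("hinge post corners",(645,470),.15),("",(720,480),.15),("",(755,515),.15),("",(676,515),.15)): print(n,onz(S,f1(*p),z))
# bottles (tops)
for n,u,z in (("tall",(456,296),.15),("beaker",(516,347),.09),("clear",(446,405),.13),("squat",(259,257),.11)): print(n,onz(S,u,z))
W=camera("wrist"); o=get_obs()
from scipy.spatial.transform import Rotation as Ro
Rt=Ro.from_quat(o["tool_rot"]).as_matrix(); print("tool\n",Rt.round(3)); 
C=-W["R"].T@W["t"]; print("cam in tool",Rt.T@(C-o["position"]), (Rt.T@W["R"].T).round(3))
E
```

```text
fin (array([ 0.57615367, -0.01969585,  0.22768361]), np.float64(0.0066375788885022526)) [ 0.57487068 -0.01595313  0.232     ] [ 0.57568038 -0.0271      0.232     ]
fin top ends scene [ 0.58918116 -0.0173783   0.246     ] [ 0.55593376 -0.01689809  0.246     ]
fin top ends side [ 0.55576665 -0.02897959  0.246     ] [ 0.59158111 -0.02737838  0.246     ]
hinge post corners [0.58182052 0.27319398 0.15      ]
 [0.55524156 0.30507086 0.15      ]
 [0.55657658 0.33255598 0.15      ]
 [0.58891458 0.30385648 0.15      ]
tall [0.36207202 0.27245216 0.15      ]
beaker [0.32544363 0.42790228 0.09      ]
clear [0.54609909 0.41033807 0.13      ]
squat [ 0.60551959 -0.10114656  0.11      ]
tool
 [[ 0.949 -0.     0.314]
 [-0.314 -0.     0.949]
 [-0.    -1.    -0.   ]]
cam in tool [-0.06744363 -0.16186759 -0.00083089] [[ 0.     0.968  0.252]
 [ 0.001 -0.252  0.968]
 [ 1.    -0.    -0.001]]
```

Call:
arm_command(
  plan=[
    [[0.9,-1.1,0.8],-1.6],
    [[1.8,-2.2,1.6],-3.2],
    [[2.6,-3.4,2.4],-4.9],
    [[3.5,-4.5,3.2],-6.5],
    [[4.4,-5.6,4.0],-8.1],
  ],
  fingers=1,
  force=30,
)

```text
time: 0.9
position: [0.307, 0.452, 0.3234]
tool_rot: [-0.615, 0.349, -0.349, 0.615]
ft_force: [-0.1, -0.7, 0.5]
grip_width: 0.0872
```

Call:
arm_command(
  plan=[
    [[0.9,-1.1,0],-1.6],
    [[1.8,-2.2,0],-3.2],
    [[2.6,-3.4,0],-4.9],
    [[3.5,-4.5,0],-6.5],
    [[4.4,-5.6,0],-8.1],
  ],
)

```text
time: 1.4
position: [0.4171, 0.3121, 0.3228]
tool_rot: [0.456, -0.54, 0.54, -0.456]
ft_force: [0.5, 0.2, 0.1]
grip_width: 0.0868
```

Call:
arm_command(
  plan=[
    [[0.9,-1.1,0],-1.6],
    [[1.8,-2.2,0],-3.2],
    [[2.6,-3.4,0],-4.9],
    [[3.5,-4.5,0],-6.5],
    [[4.4,-5.6,0],-8.1],
  ],
)

```text
time: 1.9
position: [0.5271, 0.172, 0.3227]
tool_rot: [-0.241, 0.665, -0.665, 0.241]
ft_force: [1.2, 0.6, 0.8]
grip_width: 0.0869
```

Call:
arm_command(
  plan=[
    [[0.9,-1.1,0],-1.6],
    [[1.8,-2.2,0],-3.2],
    [[2.6,-3.4,0],-4.9],
    [[3.5,-4.5,0],-6.5],
    [[4.4,-5.6,0],-8.1],
  ],
)

```text
time: 2.4
position: [0.6371, 0.032, 0.3225]
tool_rot: [0.004, 0.707, -0.707, -0.004]
ft_force: [0.2, 0.9, -1.4]
grip_width: 0.0872
```

```bash
python3 - <<'E'
from h import *
W=camera("wrist"); cv2.imwrite("pics/c1.png",W["pixels"][:,:,::-1])
for X in ((.575,-.02,.246),(.572,.09,.257),(.637,.032,.3225)): print(proj(W,X))
import pickle; pickle.dump(W,open("w1.pkl","wb")); print(get_obs()["q"])
E
```

```text
[389.92923405 327.34463716]
[243.26745626 340.10123315]
[320.28407764 292.32208313]
[-0.13043551  0.46061961  1.2653347  -0.00399625  1.41029083  1.46090316]
```

View pics/c1.png

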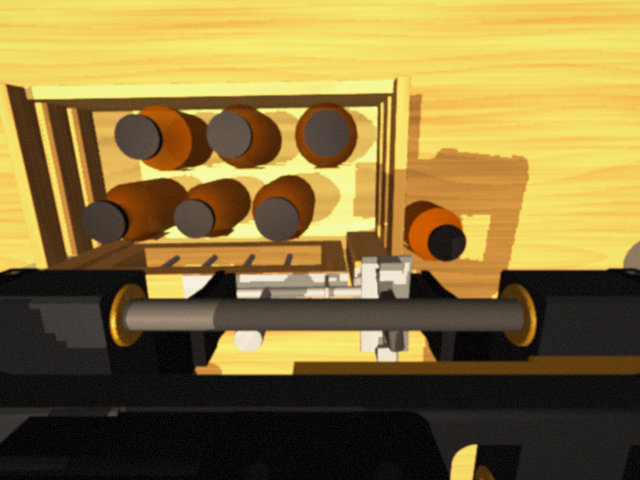

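The gripper hides the latch here, and image up is +x. I'll shift the tool back in x for a clear view.

Call:
arm_command(
  plan=[
    [[-1.5,0,0],0],
    [[-3.2,0,0],0],
    [[-4.8,0,0],0],
    [[-4.8,0,0],0],
  ],
)

```text
time: 2.85
position: [0.5098, 0.0343, 0.3217]
tool_rot: [-0.001, 0.707, -0.707, -0.004]
ft_force: [0.2, -0.6, -0.3]
grip_width: 0.087
```

```bash
python3 - <<'E'
from h import *
W=camera("wrist"); cv2.imwrite("pics/c2.png",W["pixels"][:,:,::-1])
for X in ((.575,-.02,.246),(.572,.09,.257)): print(proj(W,X))
import pickle; pickle.dump(W,open("w1.pkl","wb"))
cv2.imwrite("pics/c2z.png",cv2.resize(W["pixels"][90:270,170:430,::-1],None,fx=3,fy=3,interpolation=cv2.INTER_CUBIC))
E
```

```text
[401.57370618 155.67858903]
[233.22959876 161.78411623]
```

View pics/c2z.png

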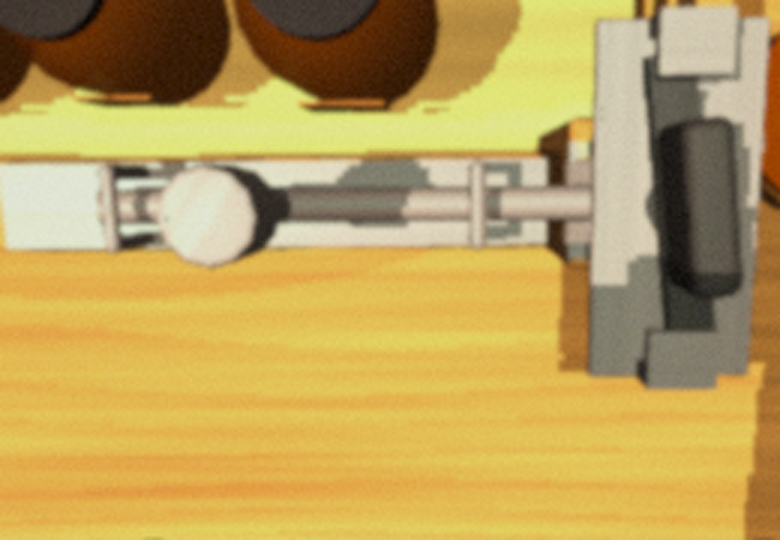

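```bash
python3 - <<'E'
from h import *
import pickle; W=pickle.load(open("w1.pkl","rb"))
f=lambda x,y:(x/3+170,y/3+90)
p=onz(W,f(716,206),.246); k=onz(W,f(208,216),.257)
print(p,k,np.linalg.norm((p-k)[:2]))
print("fin len",onz(W,f(711,122),.246)-onz(W,f(719,290),.246), "width",onz(W,f(691,205),.246)-onz(W,f(740,205),.246))
# claws line, bridge edge, bolt plate edge angle
for a,b,z in (((593,370),(597,22),.203),((745,372),(768,22),.203),((5,248),(545,240),.155),((0,160),(545,158),.155),((698,360),(720,40),.22)):
    d=onz(W,f(*b),z)-onz(W,f(*a),z); print(a,np.degrees(np.arctan2(d[1],d[0])),np.linalg.norm(d),(onz(W,f(*b),z)+onz(W,f(*a),z))/2)
E
```

```text
[ 0.57303058 -0.0248547   0.246     ] [0.5718445  0.08610221 0.257     ] 0.1109632531882775
fin len [0.03654207 0.00393343 0.        ] width [5.79765148e-05 1.09360447e-02 0.00000000e+00]
(593, 370) 0.9772432365179472 0.08907924510359544 [ 0.57264767 -0.00335444  0.203     ]
(745, 372) 0.08359743595096891 0.0896164999126703 [ 0.57214395 -0.04583061  0.203     ]
(5, 248) -89.47051050603635 0.16848934801092869 [0.5596     0.08992109 0.155     ]
(0, 160) -90.1013535679148 0.16648513751690508 [0.5851032  0.08932657 0.155     ]
(698, 360) -0.7703329344331007 0.0770527036989472 [ 0.57224345 -0.02933756  0.22      ]
```

The wrist view is clear, with the fin top centre at zoomed (716,206) and the knob at (208,216). Plug axis comes out at about (0.573,-0.025) and the knob at (0.572,0.086). They are 111 mm apart against the expected 110, yaw is about 0, and the fin is turned about 5°. Moving over the plug.

Call:
arm_command(
  plan=[
    [[1.2,-1.2,0],0.9],
    [[2.5,-2.34,0],0.9],
    [[2.5,-2.34,0],0.9],
    [[2.5,-2.34,-1.4],0.9],
    [[2.5,-2.34,-1.4],0.9],
  ],
  fingers=0.15,
)

```text
time: 3.4
position: [0.5769, -0.0247, 0.2836]
tool_rot: [-0.029, 0.708, -0.706, 0.023]
ft_force: [-0.2, 1.2, 0.1]
grip_width: 0.0553
```

```bash
python3 - <<'E'
from h import *
S=camera("scene");D=camera("side");W=camera("wrist")
a=cv2.resize(S["pixels"][190:320,230:370,::-1],(400,371));b=cv2.resize(D["pixels"][140:270,260:400,::-1],(400,371))
cv2.imwrite("pics/d1.png",np.hstack([a,b])); cv2.imwrite("pics/d1w.png",W["pixels"][:,:,::-1])
o=get_obs();print(o["position"],o["grip_width"],o["q"])
E
```

```text
[ 0.57960646 -0.02494938  0.28827404] 0.05170975265447589 [-2.35590730e-01  3.96928266e-01  1.46797507e+00  1.02850821e-04
  1.27570375e+00  1.26173017e+00]
```

View pics/d1.png

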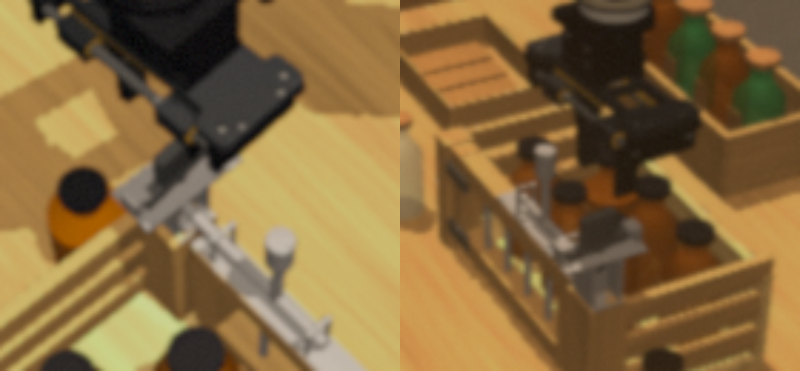

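View pics/d1w.png

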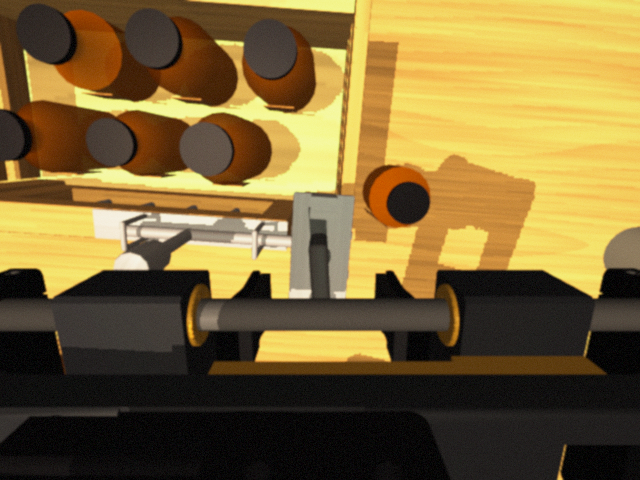

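The open fingers straddle the fin, which sits at image x≈319 with the jaw centre near 322. I'll correct x by −6 mm, descend and close.

Call:
arm_command(
  plan=[
    [[-0.25,0,-1.0],0],
    [[-0.25,0,-2.0],0],
    [[-0.25,0,-2.7],0],
    [[-0.25,0,-2.7],0],
    [[-0.25,0,-2.7],0],
  ],
)

```text
time: 4.05
position: [0.5738, -0.0252, 0.2215]
tool_rot: [0.025, -0.706, 0.707, -0.027]
ft_force: [0.7, -0.2, 0.0]
grip_width: 0.0499
```

Call:
arm_command(
  plan=[
    [[0,0,0],0],
    [[0,0,0],0],
    [[0,0,0],0],
    [[0,0,0],0],
    [[0,0,0],0],
  ],
  fingers=-1,
  force=30,
)

```text
time: 4.55
position: [0.5728, -0.0252, 0.2203]
tool_rot: [0.026, -0.707, 0.707, -0.026]
ft_force: [-0.3, 0.2, 0.2]
grip_width: 0.0183
```

Call:
arm_command(
  plan=[
    [[0,0,0],0],
    [[0,0,0],0],
    [[0,0,0],0],
  ],
)

```text
time: 4.85
position: [0.5729, -0.0231, 0.2202]
tool_rot: [-0.025, 0.708, -0.705, 0.026]
ft_force: [1.1, 6.4, 0.9]
grip_width: 0.0113
```

```bash
python3 - <<'E'
from h import *
W=camera("wrist");cv2.imwrite("pics/e1w.png",W["pixels"][:,:,::-1])
o=get_obs();print(o["position"],o["grip_width"],o["ft_force"])
E
```

```text
[ 0.57294014 -0.02306722  0.22022056] 0.011590732911605298 [1.4579052  5.26528275 1.88567262]
```

View pics/e1w.png

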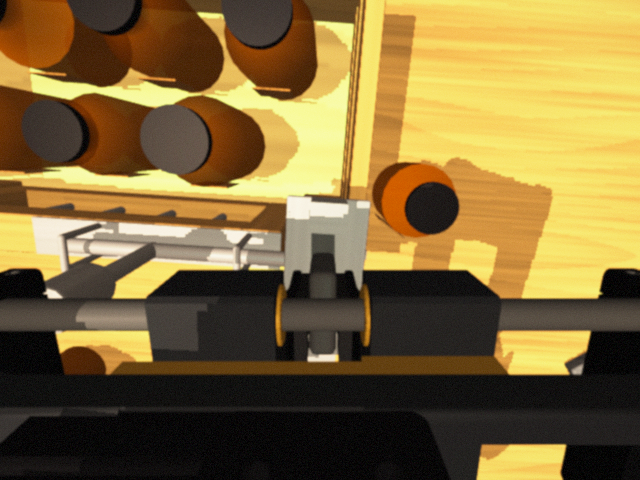

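The fin is gripped: opening reads 11.5 mm for the 12 mm fin. The tool was pulled about 2 mm in +y, so I'll follow that and then turn 60° anticlockwise.

Call:
arm_command(
  plan=[
    [[0,0.08,0],1.2],
    [[0,0.08,0],2.4],
    [[0,0.08,0],3.6],
    [[0,0.08,0],4.8],
    [[0,0.08,0],6.0],
  ],
)

```text
time: 5.4
position: [0.5728, -0.0225, 0.2202]
tool_rot: [-0.209, 0.676, -0.675, 0.209]
ft_force: [0.1, 3.1, 1.3]
grip_width: 0.0117
```

Call:
arm_command(
  plan=[
    [[0,0,0],1.2],
    [[0,0,0],2.4],
    [[0,0,0],3.6],
    [[0,0,0],4.8],
    [[0,0,0],6.0],
  ],
)

```text
time: 5.9
position: [0.5722, -0.022, 0.2202]
tool_rot: [-0.377, 0.599, -0.597, 0.377]
ft_force: [-0.6, 2.4, 1.8]
grip_width: 0.012
```

Call:
arm_command(
  plan=[
    [[0,0,0],0],
    [[0,0,0],0],
  ],
)

```text
time: 6.1
position: [0.5723, -0.022, 0.2202]
tool_rot: [-0.375, 0.6, -0.599, 0.375]
ft_force: [-1.6, 4.5, 3.5]
grip_width: 0.0119
```

```bash
python3 - <<'E'
from h import *
S=camera("scene");D=camera("side");W=camera("wrist")
a=cv2.resize(S["pixels"][190:320,230:370,::-1],(400,371));b=cv2.resize(D["pixels"][140:270,260:400,::-1],(400,371))
cv2.imwrite("pics/f1.png",np.hstack([a,b])); cv2.imwrite("pics/f1w.png",W["pixels"][:,:,::-1])
o=get_obs();print(o["position"],o["grip_width"],o["ft_force"],o["moment"],o["q"])
E
```

```text
[ 0.57228488 -0.02208299  0.22023098] 0.011880571821203613 [-1.23674853  5.51837843  3.07520015] [0.7771833  0.37830902 0.04612818] [-0.23462538  0.46005957  1.5681992   0.00206431  1.11452288  0.21712428]
```

View pics/f1w.png

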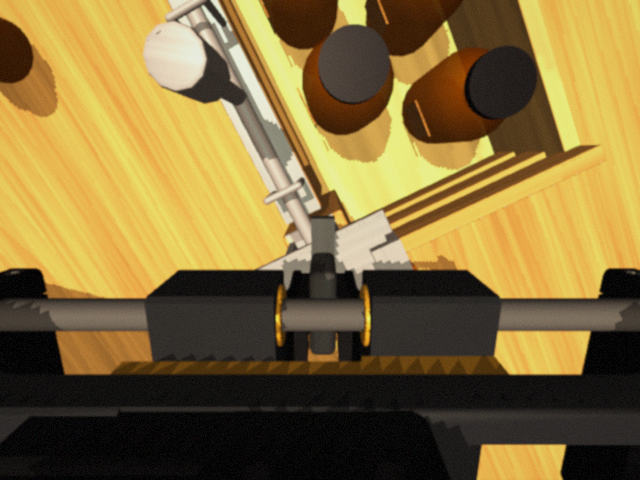

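View pics/f1.png

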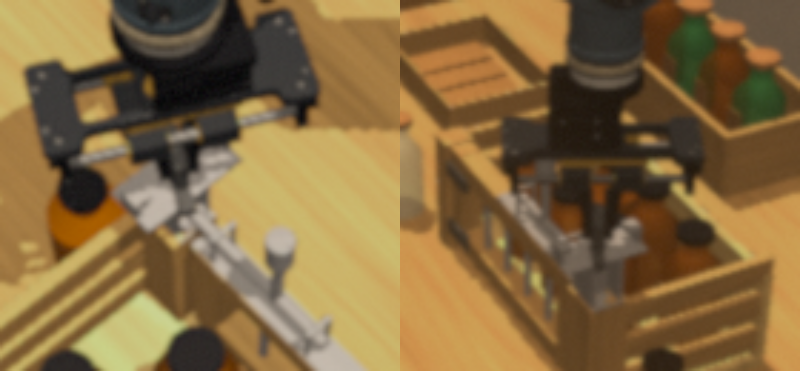

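In the wrist view the cross-bar has turned with the fin and lies clear of the claws. Lifting now.

Call:
arm_command(
  plan=[
    [[0,0,0.3],0],
    [[0,0,0.6],0],
    [[0,0,0.9],0],
    [[0,0,1.04],0],
    [[0,0,1.04],0],
  ],
)

```text
time: 6.75
position: [0.5723, -0.0221, 0.2458]
tool_rot: [-0.375, 0.6, -0.599, 0.375]
ft_force: [-1.4, 5.3, 0.5]
grip_width: 0.0115
```

Call:
arm_command(
  plan=[
    [[0,0,0],0],
    [[0,0,0],0],
    [[0,0,0],0],
  ],
)

```text
time: 7.05
position: [0.5723, -0.0221, 0.2458]
tool_rot: [-0.375, 0.6, -0.599, 0.375]
ft_force: [-0.9, 5.0, 1.3]
grip_width: 0.0118
```

```bash
python3 - <<'E'
from h import *
S=camera("scene");D=camera("side");W=camera("wrist")
a=cv2.resize(S["pixels"][190:320,230:370,::-1],(400,371));b=cv2.resize(D["pixels"][140:270,260:400,::-1],(400,371))
cv2.imwrite("pics/g1.png",np.hstack([a,b]));
o=get_obs();print(o["position"],o["grip_width"],o["ft_force"])
E
```

```text
[ 0.57227291 -0.02205932  0.24584755] 0.011960374523747059 [-0.37261801  5.16093732  0.84485443]
```

View pics/g1.png

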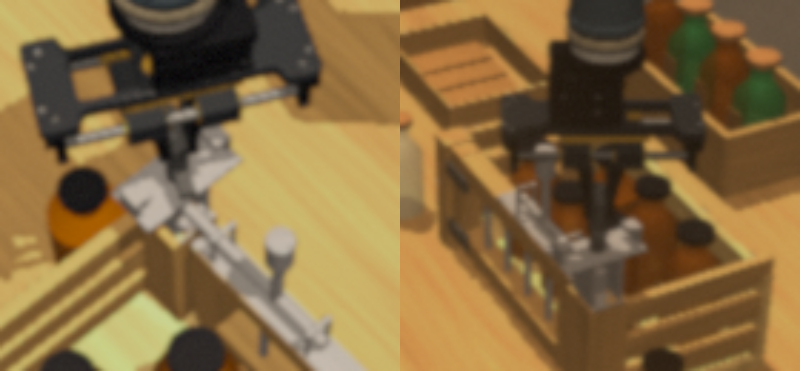

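Call:
arm_command(
  plan=[
    [[0,0,0],0],
    [[0,0,0],0],
    [[0,0,0],0],
    [[0,0,0],0],
  ],
  fingers=0.15,
)

```text
time: 7.6
position: [0.5729, -0.0238, 0.2461]
tool_rot: [0.375, -0.599, 0.599, -0.375]
ft_force: [-0.6, -0.8, -0.1]
grip_width: 0.0359
```

Call:
arm_command(
  plan=[
    [[0,0,1.2],0],
    [[0,0,2.5],0],
    [[0,0,3.2],-1.5],
    [[-0.8,0.6,3.2],-3],
    [[-1.6,1.2,3.2],-4.5],
  ],
)

```text
time: 8.1
position: [0.533, 0.0063, 0.3268]
tool_rot: [0.249, -0.661, 0.662, -0.25]
ft_force: [0.2, 0.1, -1.2]
grip_width: 0.0498
```

Call:
arm_command(
  plan=[
    [[-0.5,0.7,0],-1.5],
    [[-0.9,1.2,0],-3.0],
    [[-0.9,1.2,0],-4.5],
    [[-0.9,1.2,0],-6],
    [[-0.9,1.2,0],-7.5],
  ],
)

```text
time: 8.6
position: [0.5102, 0.0367, 0.3262]
tool_rot: [0.024, -0.706, 0.707, -0.024]
ft_force: [0.5, 0.8, 0.7]
grip_width: 0.0501
```

```bash
python3 - <<'E'
from h import *
import pickle
S=camera("scene");D=camera("side");W=camera("wrist")
a=cv2.resize(S["pixels"][190:320,230:370,::-1],(400,371));b=cv2.resize(D["pixels"][140:270,260:400,::-1],(400,371))
cv2.imwrite("pics/i1.png",np.hstack([a,b])); cv2.imwrite("pics/i1w.png",W["pixels"][:,:,::-1])
pickle.dump(W,open("w2.pkl","wb"))
o=get_obs();print(o["position"],o["tool_rot"],o["grip_width"],o["ft_force"])
E
```

```text
[0.51024111 0.03659222 0.32610162] [ 0.02651821 -0.70650267  0.70671101 -0.02665179] 0.050052585501687494 [-0.25390613  0.2076933   0.87312957]
```

View pics/i1w.png

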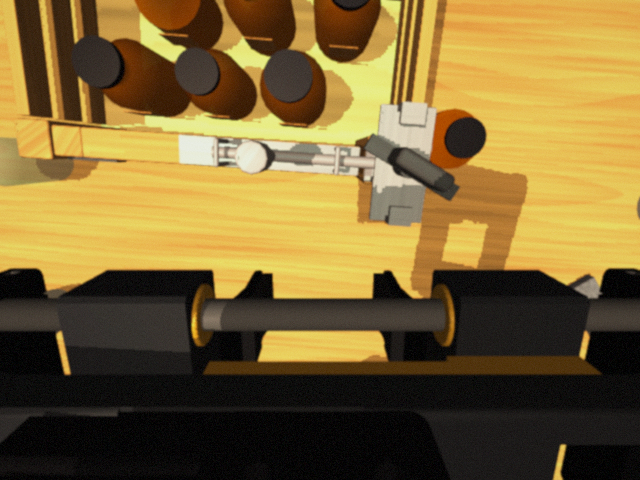

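View pics/i1.png

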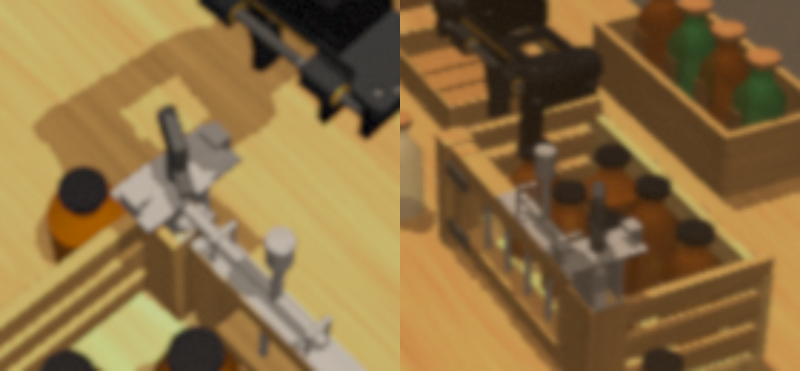

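The plug stays up and turned: the dark fin stands diagonally across the claws from (372,143) to (455,190) in the wrist view, and the raised bar shows in both fixed views. Next I'll check its height and re-measure the knob near (251,157).

```bash
python3 - <<'E'
from h import *
import pickle; W=pickle.load(open("w2.pkl","rb"))
cv2.imwrite("pics/i1z.png",cv2.resize(W["pixels"][90:240,200:470,::-1],None,fx=2.9,fy=2.9,interpolation=cv2.INTER_CUBIC))
g=cv2.cvtColor(W["pixels"],cv2.COLOR_RGB2HSV)[135:180,225:275]
m=((g[...,1]<45)&(g[...,2]>150)).astype(np.uint8)
m=cv2.morphologyEx(m,cv2.MORPH_OPEN,cv2.getStructuringElement(cv2.MORPH_ELLIPSE,(15,15)))
n,l,st,ce=cv2.connectedComponentsWithStats(m); print(st,ce+[225,135])
for z in (.257,): print(onz(W,(251,157),z))
E
```

```text
[[   0    0   50   45 1562]
 [  11    7   29   30  688]] [[249.27016645 157.27080666]
 [250.02180233 156.38517442]]
[0.57199314 0.086476   0.257     ]
```

View pics/i1z.png

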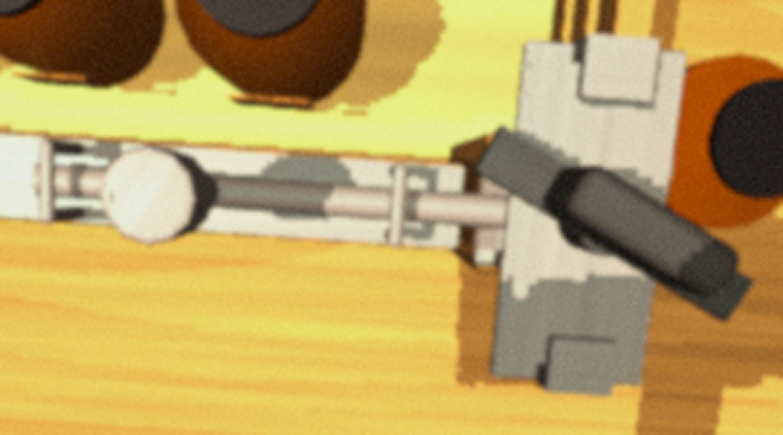

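Call:
arm_command(
  plan=[
    [[1.2,1.0,0],-0.4],
    [[2.48,2.0,0],-0.86],
    [[2.48,2.0,-0.8],-0.86],
    [[2.48,2.0,-1.4],-0.86],
    [[2.48,2.0,-1.4],-0.86],
  ],
)

```text
time: 9.25
position: [0.5707, 0.0869, 0.2885]
tool_rot: [-0.002, 0.707, -0.707, -0.002]
ft_force: [-0.7, -0.6, -0.1]
grip_width: 0.0498
```

```bash
python3 - <<'E'
from h import *
import pickle; W=pickle.load(open("w2.pkl","rb"))
print("fin top",onz(W,(424.8,168.6),.272))
S=camera("scene");D=camera("side");W=camera("wrist")
a=cv2.resize(S["pixels"][190:320,230:370,::-1],(400,371));b=cv2.resize(D["pixels"][140:270,260:400,::-1],(400,371))
cv2.imwrite("pics/j1.png",np.hstack([a,b])); cv2.imwrite("pics/j1w.png",W["pixels"][:,:,::-1])
o=get_obs();print(o["position"],o["tool_rot"],o["grip_width"],o["ft_force"])
E
```

```text
fin top [ 0.57323204 -0.02319174  0.272     ]
[0.57265977 0.08656409 0.29172902] [-9.05184401e-04 -7.07059062e-01  7.07153916e-01  5.29488766e-05] 0.050013149042707934 [-0.41600503 -0.46601025  0.20884719]
```

View pics/j1w.png

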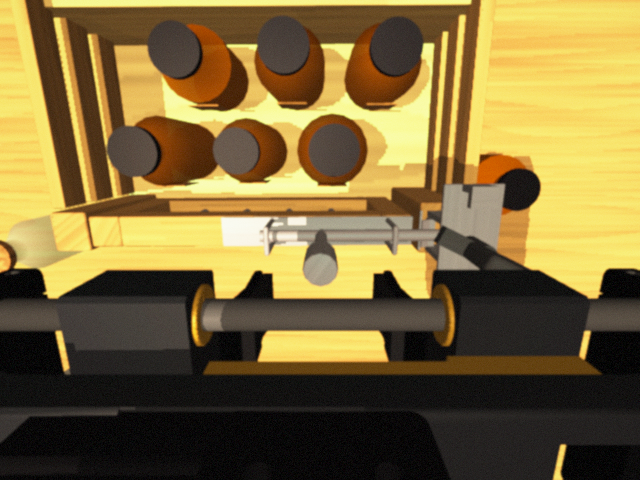

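View pics/j1.png

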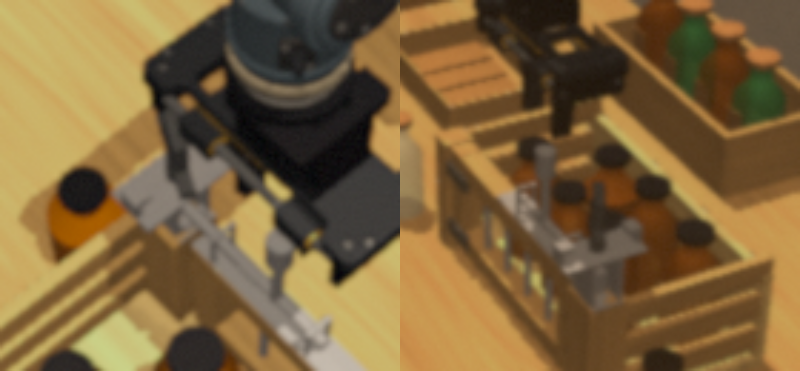

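The fin top at z=0.272 maps back to the plug axis, so the plug is fully up. The knob at (320,262) is centred between the fingers. Descending onto it and closing.

Call:
arm_command(
  plan=[
    [[0,0,-1.0],0],
    [[0,0,-2.0],0],
    [[0,0,-2.8],0],
    [[0,0,-2.8],0],
    [[0,0,-2.8],0],
  ],
)

```text
time: 9.9
position: [0.573, 0.0866, 0.2222]
tool_rot: [-0.001, -0.707, 0.707, 0.0]
ft_force: [0.3, 0.2, 0.5]
grip_width: 0.0502
```

Call:
arm_command(
  plan=[
    [[0,0,0],0],
    [[0,0,0],0],
    [[0,0,0],0],
    [[0,0,0],0],
    [[0,0,0],0],
  ],
  fingers=-1,
  force=40,
)

```text
time: 10.4
position: [0.5724, 0.087, 0.2215]
tool_rot: [0.001, 0.707, -0.707, -0.0]
ft_force: [0.1, 0.9, 2.0]
grip_width: 0.021
```

Call:
arm_command(
  plan=[
    [[0,0,0],0],
    [[0,0,0],0],
  ],
)

```text
time: 10.6
position: [0.5724, 0.087, 0.2215]
tool_rot: [0.001, 0.707, -0.707, -0.001]
ft_force: [-0.3, 0.6, 3.3]
grip_width: 0.021
```

The knob is gripped at an opening of 21 mm. Lifting 14 mm.

Call:
arm_command(
  plan=[
    [[0,0,0.2],0],
    [[0,0,0.4],0],
    [[0,0,0.56],0],
    [[0,0,0.56],0],
    [[0,0,0.56],0],
  ],
)

```text
time: 11.1
position: [0.5723, 0.0869, 0.2351]
tool_rot: [0.001, 0.707, -0.707, -0.001]
ft_force: [2.3, 0.9, -1.0]
grip_width: 0.0213
```

```bash
python3 - <<'E'
from h import *
S=camera("scene");D=camera("side");W=camera("wrist")
a=cv2.resize(S["pixels"][190:320,230:370,::-1],(400,371));b=cv2.resize(D["pixels"][140:270,260:400,::-1],(400,371))
cv2.imwrite("pics/k1.png",np.hstack([a,b])); cv2.imwrite("pics/k1w.png",W["pixels"][:,:,::-1])
o=get_obs();print(o["position"],o["tool_rot"],o["grip_width"],o["ft_force"],o["moment"])
E
```

```text
[0.57222172 0.08683141 0.23488382] [ 0.00081271  0.70716632 -0.70704629 -0.00082205] 0.020751804157013776 [ 0.80898142  1.23229603 -2.10928876] [ 0.18334546 -0.00743899 -0.01079225]
```

View pics/k1w.png

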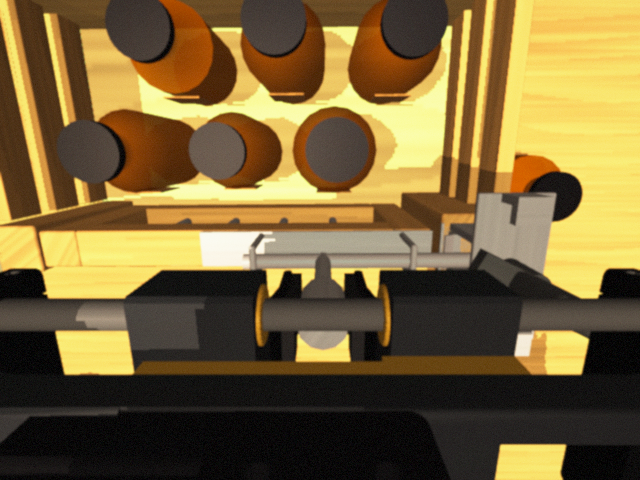

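View pics/k1.png

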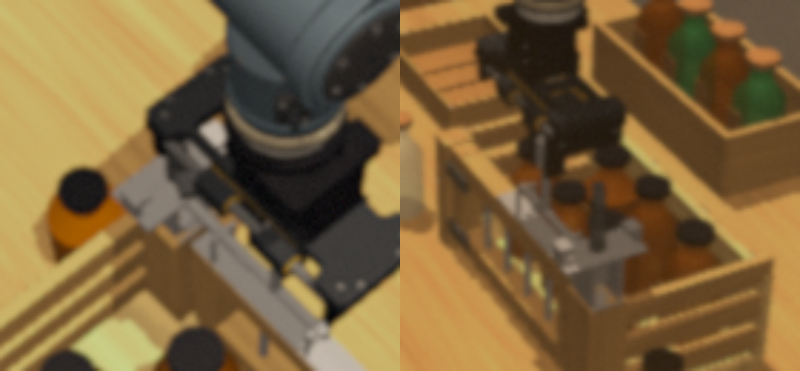

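The bolt rod sits high in the staples now, so it is lifted. Drawing 40 mm towards the hinge.

Call:
arm_command(
  plan=[
    [[0,0.3,0],0],
    [[0,0.6,0],0],
    [[0,0.9,0],0],
    [[0,1.2,0],0],
    [[0,1.45,0],0],
  ],
)

```text
time: 11.75
position: [0.5722, 0.1239, 0.2351]
tool_rot: [-0.001, -0.707, 0.707, 0.001]
ft_force: [2.5, -0.9, -2.1]
grip_width: 0.0208
```

Call:
arm_command(
  plan=[
    [[0,0.1,0],0],
    [[0,0.12,0],0],
    [[0,0.12,0],0],
  ],
)

```text
time: 12.05
position: [0.5722, 0.1266, 0.2351]
tool_rot: [0.001, 0.707, -0.707, -0.001]
ft_force: [1.2, 0.5, -2.3]
grip_width: 0.0211
```

```bash
python3 - <<'E'
from h import *
S=camera("scene");D=camera("side");W=camera("wrist")
a=cv2.resize(S["pixels"][190:320,230:370,::-1],(400,371));b=cv2.resize(D["pixels"][140:270,260:400,::-1],(400,371))
cv2.imwrite("pics/l1.png",np.hstack([a,b])); cv2.imwrite("pics/l1w.png",W["pixels"][:,:,::-1])
o=get_obs();print(o["position"],o["tool_rot"],o["grip_width"],o["ft_force"],o["moment"])
E
```

```text
[0.57214998 0.12623069 0.23504741] [ 0.00084255  0.70734061 -0.70687183 -0.00087956] 0.021190598336245616 [ 1.9187213   1.79223721 -2.14071088] [ 0.13437176 -0.08403909  0.00383423]
```

View pics/l1w.png

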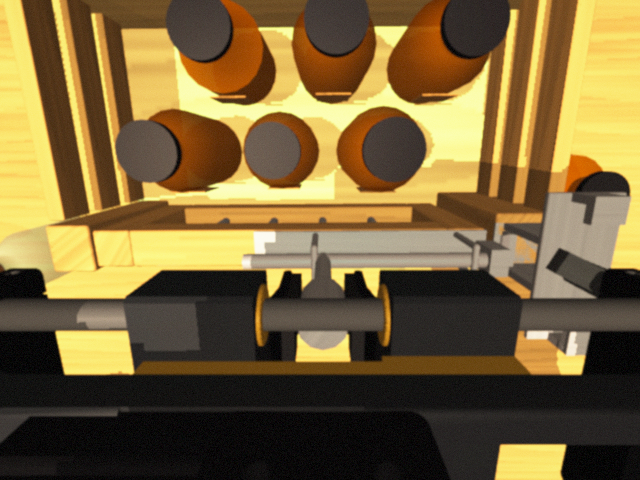

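View pics/l1.png

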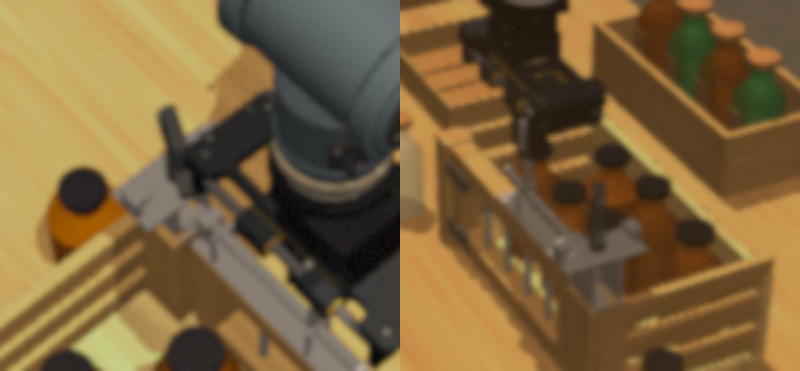

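The rod is drawn: the tool has moved 39.5 mm, and the bolt's nose at about (490,262) is out of the keeper. Swinging the gate along its arc (hinge about (0.573,0.297), radius 0.17).

Call:
arm_command(
  plan=[
    [[-0.3,0.01,0],-0.5],
    [[-0.59,0.03,0],-1.0],
    [[-0.89,0.06,0],-1.5],
    [[-1.18,0.1,0],-2.0],
    [[-1.48,0.16,0],-2.5],
  ],
)

```text
time: 12.7
position: [0.5355, 0.1297, 0.2353]
tool_rot: [-0.079, -0.703, 0.703, 0.078]
ft_force: [1.9, -0.2, -1.9]
grip_width: 0.021
```

```bash
python3 - <<'E'
from h import *
S=camera("scene");W=camera("wrist")
cv2.imwrite("pics/m1.png",np.hstack([cv2.resize(S["pixels"][190:390,230:450,::-1],(400,364)),cv2.resize(W["pixels"][:,:,::-1],(400,364))]))
o=get_obs();print(o["position"],o["grip_width"],o["ft_force"],o["moment"])
E
```

```text
[0.53442849 0.12988763 0.23513619] 0.02057257949023617 [ 1.28933116 -1.35021631 -2.27098091] [-0.10628954 -0.2332078  -0.0255557 ]
```

View pics/m1.png

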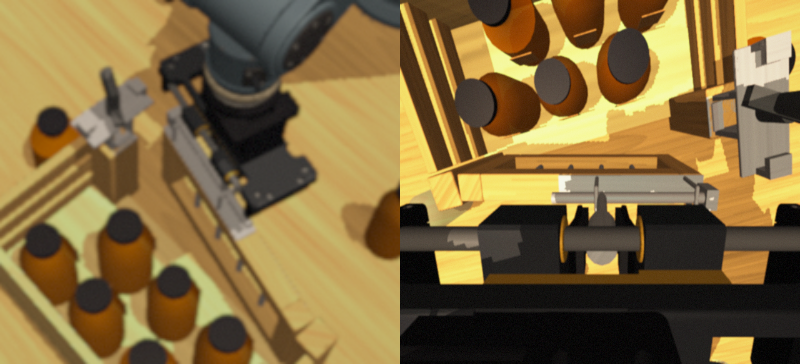

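The gate is coming open with the knob in the grip. Continuing to 25°.

Call:
arm_command(
  plan=[
    [[-0.29,0.07,0],-0.5],
    [[-0.58,0.15,0],-1.0],
    [[-0.86,0.25,0],-1.5],
    [[-1.13,0.36,0],-2.0],
    [[-1.41,0.48,0],-2.5],
  ],
)

```text
time: 13.3
position: [0.5007, 0.1411, 0.2353]
tool_rot: [-0.155, -0.69, 0.691, 0.153]
ft_force: [2.3, -1.2, -2.7]
grip_width: 0.021
```

Call:
arm_command(
  plan=[
    [[0,0,0],0],
    [[0,0,0],0],
    [[0,0,0],0],
    [[0,0,0],0],
    [[0,0,0],0],
  ],
)

```text
time: 13.8
position: [0.5004, 0.1418, 0.235]
tool_rot: [-0.154, -0.69, 0.69, 0.154]
ft_force: [2.5, -2.2, -1.8]
grip_width: 0.0209
```

```bash
python3 - <<'E'
from h import *
S=camera("scene");W=camera("wrist")
cv2.imwrite("pics/n1.png",S["pixels"][:,:,::-1]);cv2.imwrite("pics/n1w.png",W["pixels"][:,:,::-1])
o=get_obs();print(o["position"],o["grip_width"],o["ft_force"],o["moment"],o["joint_velocities"])
p=o["position"];h=np.array([.573,.297]);d=p[:2]-h
print("angle",np.degrees(np.arctan2(-d[0],-d[1])),"R",np.linalg.norm(d))
E
```

```text
[0.50025492 0.14189022 0.23503543] 0.02127408233391566 [ 1.63823291 -2.16808254 -1.62541565] [-0.3360895  -0.22510214  0.0053179 ] [ 0.00018742 -0.00277822  0.00096482  0.00062017  0.00179321  0.00040019]
angle 25.126150417583602 R 0.1713210159373581
```

View pics/n1.png

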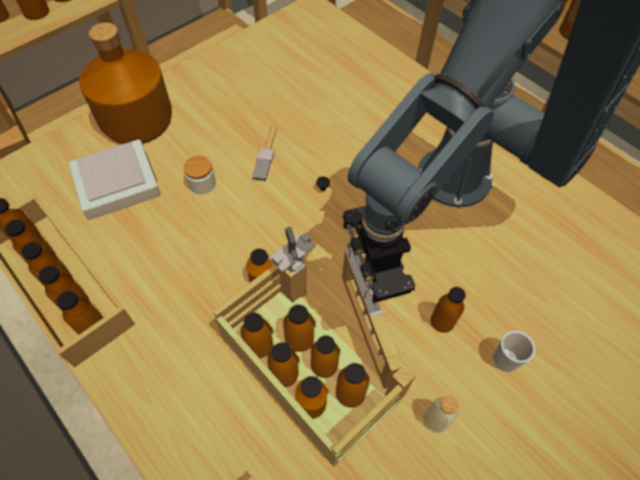

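View pics/n1w.png

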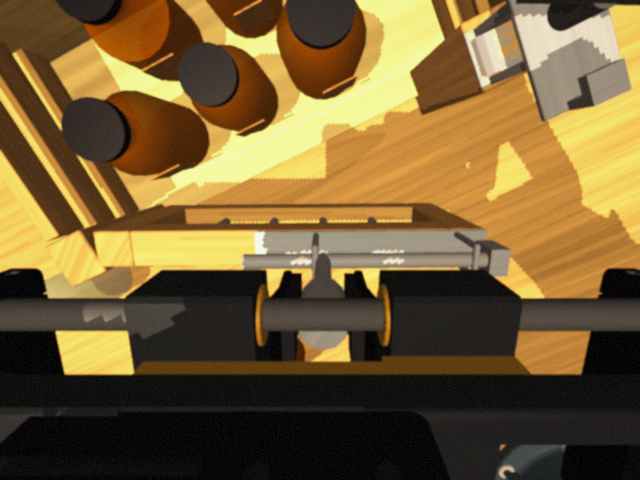

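The scene view shows the gate ajar with its free edge near (350,258), the knob in the gripper, the plug up at (291,243), and every bottle and other item where it started. The arm is still, so I'm handing in.

```bash
python3 - <<'E'
from h import *
print(hand_in()); o=get_obs(); print(o["time"],o["position"],o["grip_width"])
E
```

```text
the job is handed in; nothing more can be done
None
the job is handed in; nothing more can be done
```

The job is handed in, with the gate held about 25° ajar and the bolt's knob still in the gripper; `hand_in()` gives no verdict.

- **Plug:** I turned it about 60° out of its claws and lifted it about 26 mm. After release it stayed up: in the wrist view the fin top, taken at z = 0.272, falls within 2 mm of the plug axis.
- **Bolt:** I gripped the knob, lifted it about 13.5 mm and drew it about 39.5 mm over the lip. These are tool travel figures, since I had no direct reading of the joints.
- **Gate:** I swung it along its arc and stopped.
- **Last checks:** At about 14 s the tool position puts the gate at 25.1°. The opening was 21 mm on the 22 mm knob, and joint speeds were below 0.003 rad/s. The spring load on the wrist was about 2.7 N, against the roughly 3 N expected at the knob. In the scene picture the plug is up and the bottles and other items stand where they began.

Two measurements disagreed. The fixed cameras put the plug and knob about 10 mm apart in y, so I used closer wrist views instead. Those still placed the plug about 2–3 mm off in y, which I corrected once it was gripped.

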